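Take the offset lever out of its case and hold it level over the checking fixture

TASK

Swing the latch lever on the front of the instrument case out and down, clear of the lid, then open the lid right back so that it stays open. Take out the cast offset lever by its balance point (it is heavier at the hub end, so not by the middle) and hold it level above the checking fixture, lined up to go on: bore over the locating pin, eye over the rest post, a few centimetres clear of them. Finish there, still holding it up with nothing else carrying it, and leave the other things on the bench where they are.

Things in the scene. Friction and masses are not known exactly. Their poses are not given: they have to be found in the camera images.
- case: Fixed dark instrument case, box 180 x 170 x 70 mm (x, y, z), 8 mm walls and floor, 16 mm lid: 86 mm high when shut. Origin: centre of underside; x from latch side (front) to hinge side, z up. The lever lies in it along x, hub to the front, on grey pads; 80 mm of its arm is free between them, with 70 mm free on each side of the arm and 23 mm from its underside to the case floor
- latch (a joint): Latch lever in the middle of the case front, rad: 0 = upright, its nose hooked over the steel tongue of the lid; grows as its top swings away from the case (towards the case's -x) and down, stop at 1.6. It turns easily (a newton or less at the tab), and beyond about 0.6 falls open by itself. The nose is clear of the tongue from 0.3 on
- latch_tab (a point): Middle of the latch's black thumb tab, standing up in front of the lid: 34 mm wide (case y), 9 thick, 32 tall, leaning 0.12 rad away from the case; shut, its top is 32 mm over the lid's top, its rear face 18 mm in front of the lid's edge. The latch axis (along case y) lies 62 mm below and 14 mm behind it. Tab foot and nose top are 47 mm above the axis; the nose reaches 6 mm behind the axis
- latch_hinge (a point): Point on the latch's axis, in the middle of the latch: 40 mm over the bench, 100 mm in front of the case's centre
- lid (a joint): Lid of the case, rad: 0 = shut, grows as the front edge rises and goes back; 1.57 = upright, stop at 1.83. Hinge stiff with friction (0.33 N m, lid 0.3 kg), so it stays where it is left. The hinge lies along case y at the back top edge of the case
- lid_hinge (a point): Point on the lid's hinge axis, in the middle: 90 mm behind the case's centre, 70 mm over the bench
- lid_handle (a point): Middle of the steel bow handle on the lid: round bar, 12 mm thick, straight for 80 mm along case y, 40 mm above the lid's top face (34 mm free below it). With the lid shut it lies 130 mm in front of the hinge axis and 56 mm above it; the lid's front edge is 180 mm from the hinge axis
- lever: Cast-iron offset lever, about 0.3 kg, 139 mm long: hub 32 mm across, 36 tall, with a 14 mm bore at one end; arm 12 mm wide, 14 tall (z = 11 to 25 mm); eye boss 22 mm across at x = 112 mm. Origin: centre of the hub's underside; x along the arm to the eye, z up. At first hidden in the case, origin about 53.5 mm in front of the case's centre, 20 mm over the bench, x along case x to a degree
- lever_balance (a point): Balance point (centre of mass along the arm) of the lever: on the arm, 32.6 mm from the hub's centre towards the eye, at the arm's mid-height (18 mm above the hub's underside)
- lever_bore (a point): Centre of the bore at the hub's underside (lever origin)
- lever_eye (a point): Centre of the eye at its underside, 112 mm from the bore along the lever's x and 10 mm higher than the hub's underside
- fixture: Checking fixture, fixed: steel base plate 200 x 100 x 16 mm with, on its centre line, a round hub seat with a locating pin at one end and a rest post at the other; a small dial gauge up to 56 mm high stands beside the arm's place at -y. Origin: centre of the underside. x points from the pin to the rest post, z up
- fixture_pin (a point): Tip of the locating pin (13 mm thick), 55 mm over the bench; the lever's bore belongs over it
- fixture_rest (a point): Centre of the rest post's top (24 mm across), 112 mm from the pin along the fixture's x, 40 mm over the bench; the lever's eye belongs over it
- vblock: Bystander: dark steel V-block, 60 x 45 x 44 mm, loose. Origin: centre of its underside
- cleaner: Bystander: clear plastic bottle with white cap, 42 mm across, 110 mm high, loose. Origin: centre of its underside
- caliper: Bystander: digital caliper lying flat, 200 mm long along its x, 11 mm thick, loose. Origin: near the middle of its underside
There are look-alikes about, which are no part of the job. What is meant by the fixture is not orange, purple or yellow, and is the larger of those in its own colour.

How it is judged:
By the outcome, as a careful person would: the job done as asked, in the order asked, and still so for the second after the job is handed in, while the arm keeps its last pose, push and grip.
It also fails if it takes over 72 s, if anything falls off the work surface, if the arm or the gripper's body presses on something with over 40 N, if the wrist force passes 120 N, or if a joint passes its speed limit or range.

ROBOT

A 6-joint arm with a two-finger parallel gripper is mounted at the origin on the work surface. World frame = base frame: x ahead of the robot, y to its left, z up, the work surface at z = 0. Lengths are in m, angles in degrees, forces in N, time in s.
With the tool pointing down it reaches from about 0.375 to 0.9 m from the base axis. Payload 3.1 kg.
Tool frame: the origin (TCP) lies midway between the tips of the shut fingers; the grasp point (between the pads) lies 19 mm behind it; z points along the fingers, y is the line along which they close (so a half turn about z gives the same grasp; the last joint's range is limited). The gripper opens to 87 mm and grips with 3 to 60 N. Pads are 19 mm wide; open, the fingers measure 117 mm over their backs; the gripper's body (75 mm by 190 mm) begins 51 mm behind the grasp point.
Start: joints at [59.444, 30.224, 82.088, -0, 67.689, -10.227], TCP at [0.217, 0.586, 0.223] pointing down, gripper open.
Joint ranges: [-176.69, 176.69], [-43.24, 126.21], [12.49, 139.97], [-82, 262], [0, 151.66], [-163.58, 163.58]. Speed limits (degrees/s): [159.86, 159.86, 180, 180, 180, 180].

INTERFACE

Orientations are given as a 3x3 rotation matrix whose columns are the frame's x, y, z axes.
In Python, from rig import read_state, capture, camera_info, hand_in gives the robot as it stands.
- The arm moves only by the tool drive_tool, never from a script. Its argument "motion" is a list of rows, each a list of 2 entries, a list of its own where there are three numbers: the shift along the tool's x, y, z in mm, then the turn, a rotation vector about the tool's x, y, z in rad. A call has 1 to 5 rows; each row shifts and turns the commanded pose from where the row before left it, along the tool's axes as they then stand; what a row does not reach is not made up. A row lasts 1/10 s, in which the tool goes at most 50 mm and 8.59 degrees, less where a joint would pass 70% of its speed; a pose out of reach is approached as far as the arm can. A call is refused whole if a number of a shift passes 50 or a number of a turn 0.15, either way. A call with a gripper value outside its range is refused whole. "gripper" is the opening, from 0 (shut) to 1 (fully open), set as the call begins (left out, the last holds). The fingers move at their own pace and stop on an object; the grip force is fixed at half the most. Time passes only in rows, so rows that do not move let the fingers close. It gives the time, the measured TCP pose, the force, the opening and the grip force at its end, in the units of the state.
- read_state(): the state, without advancing time (a new reading comes with each control period).
- capture(name): name is "scene" or "top" or "wrist"; returns the picture (384x512x3 uint8, red, green, blue); there is no depth.
- camera_info(name): a dict with "fovy" (degrees; the focal length in pixels is half the picture's height over the tangent of half this angle, whatever the lens; pixels are square), "cx", "cy" (the principal point, pixels), "k1" (the pictures are not rectified: a ray, as slopes to the right and down, at radius r is drawn at 1 + k1 r^2 times it, then the intrinsics apply), "xyz" and "orientation" of the camera in the world; the wrist camera has in their place "T_tool_cam" (4x4, takes a point from camera to tool coordinates, whose origin is the TCP and whose axes are the flange's). Camera axes: x right, y down, z forward; pixel columns grow to the right and rows downward; lengths in m; the calibration is good to about 2 mm. A picture is of the moment at which its call begins: read the wrist's pose just before it. camera_info takes no time and is no camera call.
- hand_in(): hands the job in; it is judged then, once.
The state is a dict: "time_s": time; "joint_positions": joint angles; "qvel": joint speeds; "tau": joint torques, N m; "position": TCP position; "tcp_rot": TCP orientation; "force": force on the tool from outside, world axes, zero at the start; "moment": the same for the moment, N m; "opening": opening from 0.0 (shut) to 1.0 (fully open); "grasp_force": force on a finger pad.
Only numpy, scipy, OpenCV 4.12 (cv2) and the standard library are available. Lean on these libraries where they do the work, as an engineer would, in place of code of your own. Each camera call takes 0.05 s, during which the arm holds its last target. There are 200 camera calls.

## Working session

There is one attempt and no reset: what is moved stays moved. The work goes in short steps, Python scripts to look and compute and a tool call to move; the robot and the scene stay as the last step left them, time stands still between calls to the robot, and variables do not carry over. Pictures are saved under pics/ and viewed, at most 10 in all, crops included, and the job is handed in when it is done.

Besides the shell and the picture viewer there is one more tool, called after "Emit:" by a JSON object that holds its "op" and its "data", one argument or row to a line. drive_tool: Moves the arm, as the interface text tells. Its arguments: {"type":"object","properties":{"motion":{"type":"array","items":{"type":"array"}},"gripper":{"type":"number"}},"required":["motion"]}

```bash
mkdir -p pics
cat > h.py <<'E'
import numpy as np, cv2
from rig import *
def save(n,f):
    im=capture(n); cv2.imwrite(f'pics/{f}.png',im[:,:,::-1]); return im
def cam(n,st=None):
    c=camera_info(n)
    if n=='wrist':
        T=np.eye(4);T[:3,:3]=st['tcp_rot'];T[:3,3]=st['position'];T=T@np.array(c['T_tool_cam']);R,p=T[:3,:3],T[:3,3]
    else: R,p=np.array(c['orientation']),np.array(c['xyz'])
    f=192/np.tan(np.radians(c['fovy'])/2)
    return dict(R=R,p=p,f=f,cx=c['cx'],cy=c['cy'],k1=c['k1'])
def ray(C,u,v):
    d=np.array([(u-C['cx'])/C['f'],(v-C['cy'])/C['f']]);s=d.copy()
    for _ in range(30): s=d/(1+C['k1']*(s@s))
    return C['R']@np.array([s[0],s[1],1])
def onz(C,u,v,z):
    r=ray(C,u,v); return C['p']+r*(z-C['p'][2])/r[2]
def proj(C,P):
    q=C['R'].T@(np.array(P)-C['p']);s=q[:2]/q[2];s=s*(1+C['k1']*(s@s));return s*C['f']+[C['cx'],C['cy']]
E
python3 - <<'E'
from h import *
a=save('scene','s0');b=save('top','t0')
for n in('scene','top'):
    c=cam(n);print(n,c['p'],c['R'].round(3).tolist(),c['f'],c['k1'])
print(np.array(read_state()['tcp_rot']).round(3).tolist(), camera_info('wrist'))
E
```

```text
scene [1.23512757 0.43546012 0.69881784] [[-0.561, 0.469, -0.682], [0.828, 0.305, -0.471], [-0.014, -0.829, -0.559]] 348.0410038594255 0.00021164517965766014
top [ 0.30783792 -0.08597264  1.18823187] [[0.088, -0.972, 0.217], [-0.996, -0.086, 0.019], [0.0, -0.218, -0.976]] 370.6385365427228 -0.034266359213114835
[[-0.938, 0.347, -0.001], [0.347, 0.938, -0.002], [0.0, -0.002, -1.0]] {'fovy': 70.16814785412642, 'cx': 252.5264158938085, 'cy': 187.41450068727357, 'k1': -0.056530865617942544, 'T_tool_cam': array([[ 5.26335177e-04, -9.66283965e-01, -2.57478196e-01,
         7.04199989e-02],
       [ 9.99999857e-01,  5.32209664e-04,  4.68755698e-05,
         3.68347680e-06],
       [ 9.17372728e-05, -2.57478184e-01,  9.66284107e-01,
        -1.63010863e-01],
       [ 0.00000000e+00,  0.00000000e+00,  0.00000000e+00,
         1.00000000e+00]])}
```

View pics/s0.png

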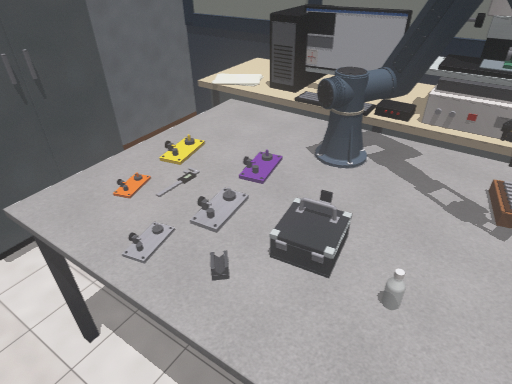

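View pics/t0.png

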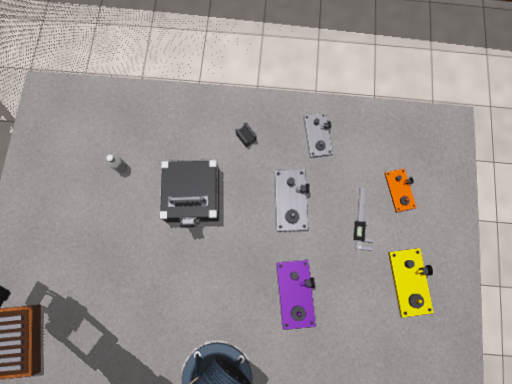

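The fixture candidates in the top view are large grey (292,200), small grey (318,135), orange (400,190), purple (296,295) and yellow (411,282). I choose the large grey one at (292,200). The case is at (190,190), with its latch facing the robot at (190,222). I'll check both in one close crop.

Run:
```python
from h import *
b=cv2.imread('pics/t0.png')
cv2.imwrite('pics/tc.png',cv2.resize(b[150:242,150:320],None,fx=4.7,fy=4.7,interpolation=cv2.INTER_CUBIC))
C=cam('top')
for n,u,v,z in[('case',190,190,.086),('fix',292,200,.016),('small',318,135,.016),('fixc1',276,171,.016),('fixc2',307,170,.016),('fixc3',309,230,.016),('fixc4',278,232,.016)]: print(n,onz(C,u,v,z).round(4))
```

```text
case [0.5454 0.1347 0.086 ]
fix [ 0.5565 -0.1836  0.016 ]
small [ 0.7869 -0.2562  0.016 ]
fixc1 [ 0.6489 -0.1248  0.016 ]
fixc2 [ 0.6613 -0.2262  0.016 ]
fixc3 [ 0.4643 -0.2439  0.016 ]
fixc4 [ 0.4494 -0.1463  0.016 ]
```

View pics/tc.png

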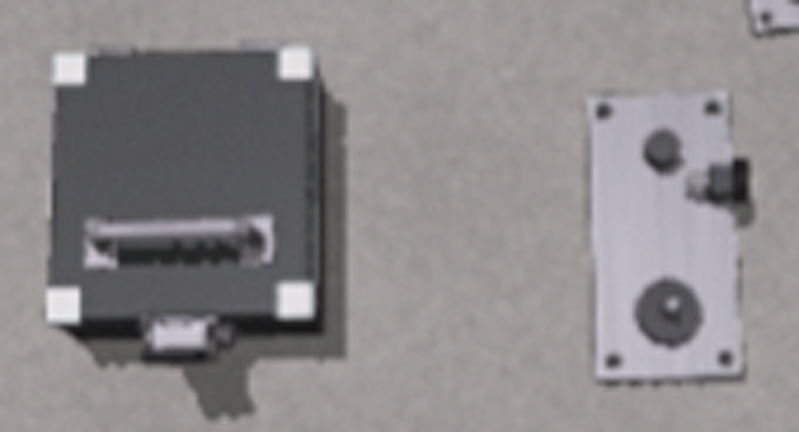

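The crop confirms the large grey fixture: pin at crop (673,306), the end nearer the robot, rest at (663,150), gauge on the -y side. The case lid corners and the handle are visible, and the latch is at (180,335).

Run:
```python
from h import *
C=cam('top')
def g(x,y,z): return onz(C,150+(x+.5)/4.7-.5,150+(y+.5)/4.7-.5,z)
L=[g(x,y,.086) for x,y in[(53,53),(313,46),(316,320),(47,324)]]
print('lid',np.round(L,4),np.mean(L,0).round(4))
for i,j in((0,3),(1,2),(3,2),(0,1)):
    d=L[j]-L[i];print(np.linalg.norm(d).round(4),np.degrees(np.arctan2(d[1],d[0])).round(1))
p=g(673,306,.055);r=g(663,150,.04);print('pin',p,'rest',r,np.linalg.norm((r-p)[:2]),np.degrees(np.arctan2(*(r-p)[1::-1])))
# handle ends z=.126 ; tab
print(g(95,228,.126),g(258,229,.126),'tab',g(180,327,.118))
```

```text
lid [[0.6298 0.2371 0.086 ]
 [0.6496 0.0657 0.086 ]
 [0.4677 0.0435 0.086 ]
 [0.4498 0.2149 0.086 ]] [0.5492 0.1403 0.086 ]
0.1814 -173.0
0.1833 -173.0
0.1724 -84.0
0.1725 -83.4
pin [ 0.50209507 -0.18594733  0.055     ] rest [ 0.61123012 -0.1734136   0.04      ] 0.10985241847833395 6.55148797137298
[0.5072777  0.18270409 0.126     ] [0.51562178 0.08113602 0.126     ] tab [0.45119957 0.12339581 0.118     ]
```

Emit:
{"op": "drive_tool", "data": {
  "motion": [
    [[0, 0, 0], [0, 0, -0.118]],
    [[0, 0, 0], [0, 0, -0.118]],
    [[0, 0, 0], [0, 0, -0.118]],
    [[0, 0, 0], [0, 0, -0.119]],
    [[-20, -44, 0], [0, 0, 0]]
  ]
}}

```text
time_s: 0.6
position: [0.2406, 0.548, 0.2221]
tcp_rot: [[-0.992, -0.125, 0.0], [-0.125, 0.992, 0.004], [-0.001, 0.004, -1.0]]
force: [1.1, -0.2, -0.2]
opening: 0.997
grasp_force: 0.0
```

Emit:
{"op": "drive_tool", "data": {
  "motion": [
    [[-20, -44, 0], [0, 0, 0]],
    [[-21, -44, 0], [0, 0, 0]],
    [[-21, -44, 0], [0, 0, 0]],
    [[-21, -44, 0], [0, 0, 0]],
    [[-21, -44, 0], [0, 0, 0]]
  ]
}}

```text
time_s: 1.1
position: [0.3718, 0.3367, 0.2223]
tcp_rot: [[-0.993, -0.118, -0.0], [-0.118, 0.993, -0.0], [0.0, -0.0, -1.0]]
force: [1.5, 0.9, 0.4]
opening: 0.997
grasp_force: 0.0
```

Emit:
{"op": "drive_tool", "data": {
  "motion": [
    [[-21, -44, 0], [0, 0, 0]],
    [[-21, -44, 0], [0, 0, 0]],
    [[-21, -44, 0], [0, 0, 0]],
    [[-20, -44, 0], [0, 0, 0]],
    [[-20, -44, 0], [0, 0, 0]]
  ],
  "gripper": 0
}}

```text
time_s: 1.6
position: [0.5001, 0.1303, 0.2223]
tcp_rot: [[-0.993, -0.118, -0.0], [-0.118, 0.993, 0.0], [0.0, 0.0, -1.0]]
force: [1.2, 0.6, -0.8]
opening: 0.629
grasp_force: 0.0
```

Run:
```python
from h import *
s=read_state();b=save('wrist','w1')
print(s['position'],np.round(s['tcp_rot'],3).tolist(),s['time_s'],np.round(s['force'],1))
np.save('w1.npy',np.c_[s['tcp_rot'],s['position']])
```

```text
[0.50011067 0.13033729 0.2223459 ] [[-0.993, -0.118, -0.0], [-0.118, 0.993, 0.0], [0.0, 0.0, -1.0]] 1.6 [ 1.2  0.6 -0.8]
```

View pics/w1.png

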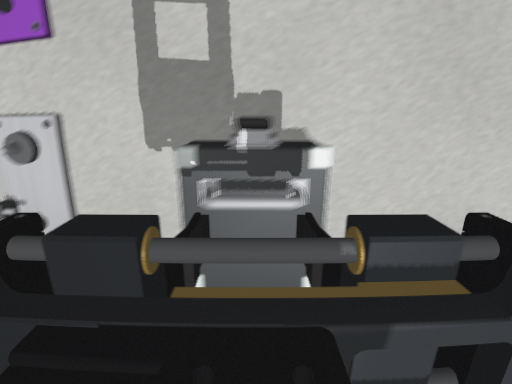

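The picture is blurred by motion. It shows the handle at about (252,200), the lid's front corners at (180,157) and (333,157), and the tab at (255,122). I'll check these against the estimate.

Run:
```python
from h import *
s=read_state();b=capture('wrist')
cv2.imwrite('pics/w1b.png',cv2.resize(b[90:230,150:360,::-1],None,fx=3.8,fy=3.8,interpolation=cv2.INTER_CUBIC))
C=cam('wrist',s)
c=np.array([.549,.140]);ex=np.array([.993,.118]);ey=np.array([-.118,.993])
for n,x,y,z in(('FL',-90,85,86),('FR',-90,-85,86),('h+',-40,40,126),('h-',-40,-40,126),('tabtop',-116,0,118)):
    q=c+(x*ex+y*ey)/1000;w=proj(C,[*q,z/1000]);print(n,w.round(1),((w-[150,90]+.5)*3.8).round(0))
```

```text
FL [341.  138.1] [728. 185.]
FR [184.8 138.5] [134. 186.]
h+ [304.3 192.7] [588. 392.]
h- [223.4 192.8] [281. 393.]
tabtop [264.1 113.4] [436.  91.]
```

View pics/w1b.png

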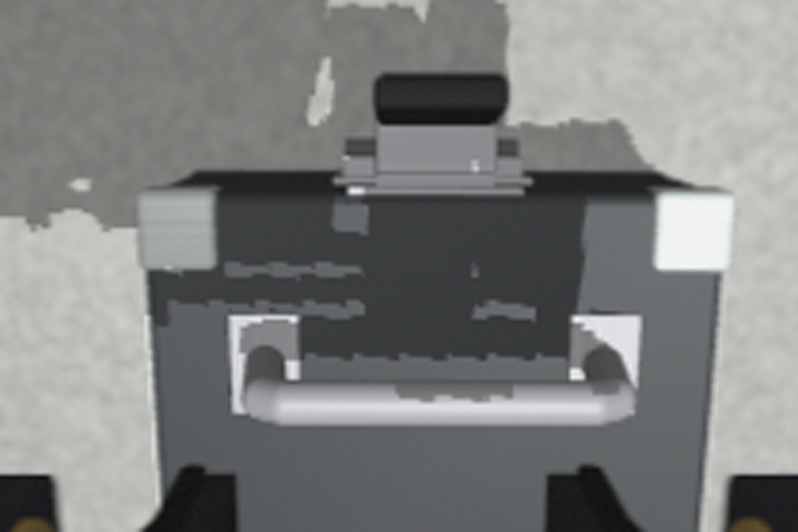

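The prediction matches within 2 mm, so I refine the case centre to (0.551, 0.1415) with yaw 6.8°. Now the closed fingers go in behind the tab and pull it.

Emit:
{"op": "drive_tool", "data": {
  "motion": [
    [[12, 3, 20], [0, 0, 0]],
    [[12, 2, 30], [0, 0, 0]],
    [[0, 0, 36], [0, 0, 0]],
    [[0, 0, 25], [0, 0, 0]],
    [[0, 0, 15], [0, 0, 0]]
  ],
  "gripper": 0
}}

```text
time_s: 2.2
position: [0.473, 0.135, 0.0945]
tcp_rot: [[-0.993, -0.118, -0.004], [-0.118, 0.993, 0.0], [0.004, 0.001, -1.0]]
force: [-0.6, -0.2, 0.2]
opening: 0.081
grasp_force: 0.0
```

Emit:
{"op": "drive_tool", "data": {
  "motion": [
    [[10, 0, 0], [0, 0, 0]],
    [[10, 0, 0], [0, 0, 0]],
    [[10, 0, 0], [0, 0, 0]],
    [[10, 0, 2], [0, 0, 0]],
    [[10, 0, 4], [0, 0, 0]]
  ]
}}

```text
time_s: 2.7
position: [0.4251, 0.1285, 0.0914]
tcp_rot: [[-0.993, -0.118, 0.002], [-0.118, 0.993, 0.0], [-0.002, -0.0, -1.0]]
force: [-0.0, 0.1, 0.1]
opening: 0.006
grasp_force: 0.1
```

Emit:
{"op": "drive_tool", "data": {
  "motion": [
    [[10, 0, 5], [0, 0, 0]],
    [[10, 0, 5], [0, 0, 0]],
    [[10, 0, 5], [0, 0, 0]],
    [[5, 0, 5], [0, 0, 0]],
    [[0, 0, 0], [0, 0, 0]]
  ]
}}

```text
time_s: 3.2
position: [0.3892, 0.1242, 0.0702]
tcp_rot: [[-0.993, -0.118, -0.002], [-0.118, 0.993, -0.0], [0.002, 0.0, -1.0]]
force: [0.2, -0.9, -0.0]
opening: 0.006
grasp_force: 0.0
```

Run:
```python
from h import *
s=read_state();print(s['position'])
a=capture('scene')[185:285,250:370];b=capture('wrist')
a=cv2.resize(a,None,fx=4,fy=4)
b=b[0:300:1,60:440];cv2.imwrite('pics/l1.png',np.hstack([a[:300,:400],b])[:,:,::-1])
```

```text
[0.38922139 0.12421467 0.07020252]
```

View pics/l1.png

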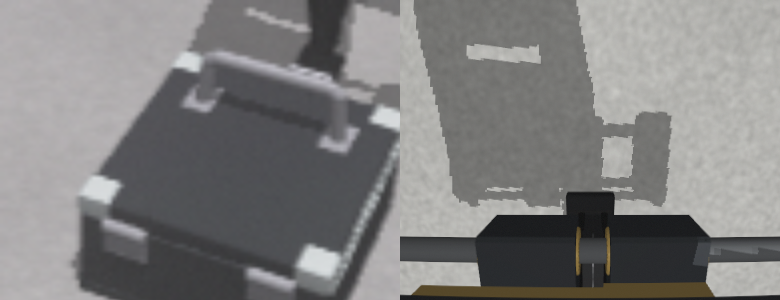

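Emit:
{"op": "drive_tool", "data": {
  "motion": [
    [[0, 0, -50], [0, 0, 0]],
    [[0, 0, -50], [0, 0, 0]],
    [[0, 0, -10], [0, 0, 0.143]],
    [[0, 0, 0], [0, 0, 0.143]],
    [[0, 0, 0], [0, 0, 0.143]]
  ],
  "gripper": 1
}}

```text
time_s: 3.8
position: [0.392, 0.1244, 0.1818]
tcp_rot: [[-0.95, 0.311, 0.004], [0.311, 0.95, 0.0], [-0.004, 0.001, -1.0]]
force: [-0.0, -0.1, -0.2]
opening: 0.375
grasp_force: 0.0
```

Emit:
{"op": "drive_tool", "data": {
  "motion": [
    [[0, 0, 0], [0, 0, 0.143]],
    [[0, 0, 0], [0, 0, 0.143]],
    [[0, 0, 0], [0, 0, 0.143]],
    [[0, 0, 0], [0, 0, 0.143]],
    [[0, 0, 0], [0, 0, 0.143]]
  ]
}}

```text
time_s: 4.3
position: [0.3915, 0.1243, 0.181]
tcp_rot: [[-0.513, 0.858, 0.002], [0.858, 0.513, 0.0], [-0.001, 0.001, -1.0]]
force: [-0.3, 0.1, -0.1]
opening: 0.835
grasp_force: 0.0
```

Emit:
{"op": "drive_tool", "data": {
  "motion": [
    [[0, 0, 0], [0, 0, 0.143]],
    [[0, 0, 0], [0, 0, 0.143]],
    [[0, 0, 0], [0, 0, 0.141]],
    [[-1, 40, 0], [0, 0, 0]],
    [[-1, 40, 0], [0, 0, 0]]
  ]
}}

```text
time_s: 4.8
position: [0.4711, 0.1319, 0.1811]
tcp_rot: [[-0.118, 0.993, 0.001], [0.993, 0.118, -0.0], [-0.0, 0.001, -1.0]]
force: [0.4, -0.3, 0.4]
opening: 0.999
grasp_force: 0.0
```

Emit:
{"op": "drive_tool", "data": {
  "motion": [
    [[0, 30, 0], [0, 0, 0]],
    [[0, 12, 0], [0, 0, 0]],
    [[0, 0, 0], [0, 0, 0]],
    [[0, 0, 0], [0, 0, 0]]
  ]
}}

```text
time_s: 5.2
position: [0.5101, 0.1367, 0.1802]
tcp_rot: [[-0.118, 0.993, -0.003], [0.993, 0.118, -0.0], [0.0, -0.003, -1.0]]
force: [0.1, 0.5, -0.1]
opening: 1.001
grasp_force: 0.0
```

Run:
```python
from h import *
s=read_state();print(s['position'],np.round(s['tcp_rot'],3).tolist())
d=np.array(s['position'])[:2]-[.551,.1415];print('case',d@[.993,.118],d@[-.118,.993])
a=capture('top')[130:245,130:240];b=capture('wrist')
a=cv2.resize(a,None,fx=3.3,fy=3.3);cv2.imwrite('pics/l2.png',np.hstack([cv2.resize(a,(400,384)),b[:,56:456]])[:,:,::-1])
```

```text
[0.51013466 0.1366552  0.18015891] [[-0.118, 0.993, -0.003], [0.993, 0.118, -0.0], [0.0, -0.003, -1.0]]
case -0.0411509729801318 1.122013117776004e-05
```

View pics/l2.png

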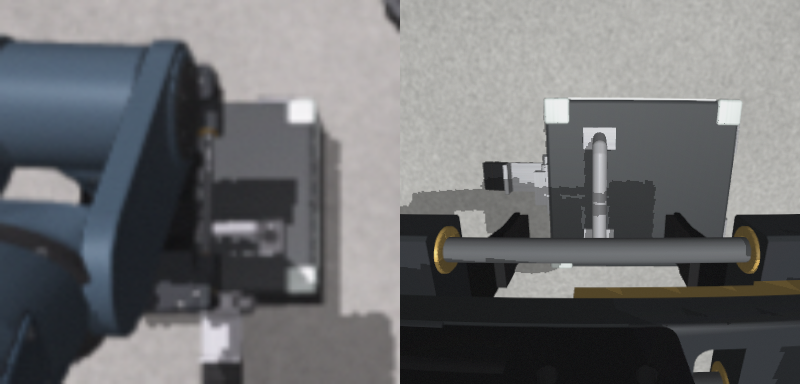

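The latch has dropped open: its tab lies out in front at (497,176). The handle is centred between the fingers at (600,190). Now descend and grip the bar.

Emit:
{"op": "drive_tool", "data": {
  "motion": [
    [[0, 1, 30], [0, 0, 0]],
    [[0, 0, 25], [0, 0, 0]],
    [[0, 0, 18], [0, 0, 0]],
    [[0, 0, 0], [0, 0, 0]],
    [[0, 0, 0], [0, 0, 0]]
  ]
}}

```text
time_s: 5.8
position: [0.5123, 0.1368, 0.1078]
tcp_rot: [[-0.118, 0.993, -0.001], [0.993, 0.118, -0.0], [0.0, -0.001, -1.0]]
force: [1.1, -1.2, 0.2]
opening: 1.0
grasp_force: 0.0
```

Emit:
{"op": "drive_tool", "data": {
  "motion": [
    [[0, 0, 0], [0, 0, 0]],
    [[0, 0, 0], [0, 0, 0]],
    [[0, 0, 0], [0, 0, 0]],
    [[0, 0, 0], [0, 0, 0]],
    [[0, 0, 0], [0, 0, 0]]
  ],
  "gripper": 0
}}

```text
time_s: 6.3
position: [0.5133, 0.1368, 0.1078]
tcp_rot: [[-0.118, 0.993, 0.001], [0.993, 0.118, -0.0], [-0.0, 0.001, -1.0]]
force: [-0.0, 0.3, -0.2]
opening: 0.632
grasp_force: 0.0
```

Emit:
{"op": "drive_tool", "data": {
  "motion": [
    [[0, 0, 0], [0, 0, 0]],
    [[0, 0, 0], [0, 0, 0]],
    [[0, 0, 0], [0, 0, 0]],
    [[0, 0, 0], [0, 0, 0]],
    [[0, 0, 0], [0, 0, 0]]
  ]
}}

```text
time_s: 6.8
position: [0.5131, 0.1368, 0.1075]
tcp_rot: [[-0.118, 0.993, -0.0], [0.993, 0.118, -0.0], [-0.0, -0.0, -1.0]]
force: [0.2, 0.3, 0.4]
opening: 0.173
grasp_force: 0.0
```

Emit:
{"op": "drive_tool", "data": {
  "motion": [
    [[0, 0, 0], [0, 0, 0]],
    [[0, 0, 0], [0, 0, 0]],
    [[0, 0, 0], [0, 0, 0]]
  ]
}}

```text
time_s: 7.1
position: [0.5117, 0.1367, 0.1073]
tcp_rot: [[-0.118, 0.993, -0.003], [0.993, 0.118, -0.0], [-0.0, -0.003, -1.0]]
force: [-3.7, -0.8, 2.9]
opening: 0.129
grasp_force: 30.0
```

Emit:
{"op": "drive_tool", "data": {
  "motion": [
    [[0, 5.4, -11.1], [0, 0, 0]],
    [[0, 6.3, -10.6], [0, 0, 0]],
    [[0, 7.3, -10], [0, 0, 0]],
    [[0, 8, -9.3], [0, 0, 0]]
  ]
}}

```text
time_s: 7.5
position: [0.5356, 0.1394, 0.1471]
tcp_rot: [[-0.118, 0.993, -0.011], [0.993, 0.118, -0.001], [-0.0, -0.011, -1.0]]
force: [-6.6, -2.1, -2.5]
opening: 0.127
grasp_force: 30.0
```

Forces are small, so I continue the arc.

Emit:
{"op": "drive_tool", "data": {
  "motion": [
    [[0, 8.9, -8.6], [0, 0, 0]],
    [[0, 9.5, -7.9], [0, 0, 0]],
    [[0, 10.2, -6.9], [0, 0, 0]],
    [[0, 10.8, -6], [0, 0, 0]]
  ]
}}

```text
time_s: 7.9
position: [0.5723, 0.1436, 0.1777]
tcp_rot: [[-0.119, 0.993, -0.016], [0.993, 0.119, -0.003], [-0.001, -0.016, -1.0]]
force: [-12.7, -3.8, 10.6]
opening: 0.124
grasp_force: 30.0
```

Emit:
{"op": "drive_tool", "data": {
  "motion": [
    [[0, 11.3, -5.1], [0, 0, 0]],
    [[0, 11.6, -4], [0, 0, 0]],
    [[0, 12, -3.1], [0, 0, 0]],
    [[0, 12.2, -1.9], [0, 0, 0]],
    [[0, 12.3, -0.9], [0, 0, 0]]
  ]
}}

```text
time_s: 8.4
position: [0.6367, 0.1509, 0.1933]
tcp_rot: [[-0.118, 0.993, -0.004], [0.993, 0.118, -0.002], [-0.001, -0.004, -1.0]]
force: [-4.8, -3.1, 5.4]
opening: 0.127
grasp_force: 30.0
```

Emit:
{"op": "drive_tool", "data": {
  "motion": [
    [[0, 0, 0], [0, 0, 0]],
    [[0, 0, 0], [0, 0, 0]]
  ]
}}

```text
time_s: 8.6
position: [0.6394, 0.1512, 0.1934]
tcp_rot: [[-0.118, 0.993, 0.004], [0.993, 0.118, -0.001], [-0.001, 0.003, -1.0]]
force: [0.7, -2.0, 3.0]
opening: 0.126
grasp_force: 30.0
```

Emit:
{"op": "drive_tool", "data": {
  "motion": [
    [[0, 0, 0], [0, 0, 0]],
    [[0, 0, 0], [0, 0, 0]],
    [[0, 0, 0], [0, 0, 0]],
    [[0, 0, 0], [0, 0, 0]]
  ],
  "gripper": 0.3
}}

```text
time_s: 9.0
position: [0.6378, 0.1519, 0.1927]
tcp_rot: [[-0.118, 0.993, -0.0], [0.993, 0.118, 0.0], [0.0, -0.0, -1.0]]
force: [0.0, -0.3, -0.1]
opening: 0.287
grasp_force: 0.0
```

Emit:
{"op": "drive_tool", "data": {
  "motion": [
    [[0, 0, -15], [0, 0, 0]],
    [[0, 0, -35], [0, 0, 0]],
    [[0, 0, -50], [0, 0, 0]],
    [[0, 0, -50], [0, 0, 0]],
    [[0, -50, 0], [0, 0, 0]]
  ]
}}

```text
time_s: 9.5
position: [0.5999, 0.1461, 0.3533]
tcp_rot: [[-0.117, 0.993, 0.029], [0.993, 0.117, 0.002], [-0.001, 0.029, -1.0]]
force: [-0.2, 0.6, 1.2]
opening: 0.3
grasp_force: 0.0
```

Emit:
{"op": "drive_tool", "data": {
  "motion": [
    [[0, -50, 0], [0, 0, 0]],
    [[0, -50, 0], [0, 0, 0]],
    [[0, 0, 0], [0, 0, -0.143]],
    [[0, 0, 0], [0, 0, -0.143]],
    [[0, 0, 0], [0, 0, -0.143]]
  ],
  "gripper": 0
}}

```text
time_s: 10.0
position: [0.4884, 0.1341, 0.3433]
tcp_rot: [[-0.525, 0.851, 0.001], [0.851, 0.525, 0.0], [-0.0, 0.001, -1.0]]
force: [-0.2, 0.5, 0.1]
opening: 0.015
grasp_force: 0.0
```

Emit:
{"op": "drive_tool", "data": {
  "motion": [
    [[0, 0, 0], [0, 0, -0.143]],
    [[0, 0, 0], [0, 0, -0.143]],
    [[0, 0, 0], [0, 0, -0.143]],
    [[0, 0, 0], [0, 0, -0.143]],
    [[0, 0, 0], [0, 0, -0.143]]
  ]
}}

```text
time_s: 10.5
position: [0.4889, 0.1341, 0.3429]
tcp_rot: [[-0.955, 0.298, 0.0], [0.298, 0.955, 0.0], [-0.0, 0.0, -1.0]]
force: [1.0, -0.4, -0.6]
opening: 0.007
grasp_force: 0.0
```

Emit:
{"op": "drive_tool", "data": {
  "motion": [
    [[0, 0, 0], [0, 0, -0.143]],
    [[0, 0, 0], [0, 0, -0.143]],
    [[0, 0, 0], [0, 0, -0.141]],
    [[0, 0, 0], [0, 0, 0]],
    [[0, 0, 0], [0, 0, 0]]
  ]
}}

```text
time_s: 11.0
position: [0.489, 0.1341, 0.3429]
tcp_rot: [[-0.993, -0.115, -0.0], [-0.115, 0.993, 0.0], [-0.0, 0.0, -1.0]]
force: [0.9, -0.5, -0.4]
opening: 0.003
grasp_force: 0.0
```

Run:
```python
from h import *
s=read_state();print(s['position'],np.round(s['tcp_rot'],3).tolist())
d=np.array(s['position'])[:2]-[.551,.1415];print('case',d@[.993,.118],d@[-.118,.993])
a=capture('scene')[165:285,250:370];b=capture('wrist')
cv2.imwrite('pics/l3.png',np.hstack([cv2.resize(a,(384,384)),b[:,56:456]])[:,:,::-1])
```

```text
[0.48895628 0.13408111 0.34293489] [[-0.993, -0.115, -0.0], [-0.115, 0.993, 0.0], [-0.0, 0.0, -1.0]]
case -0.062484843171041554 -4.5796180527072105e-05
```

View pics/l3.png

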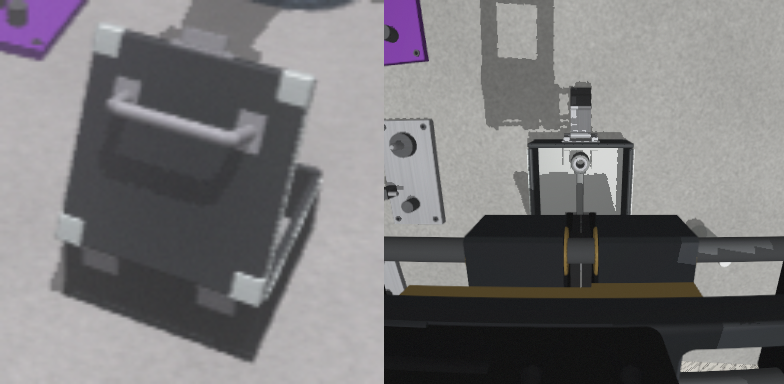

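The left view shows the lid staying at about 66°. In the wrist view the lever's hub is visible in the case at (580,163). Next, push the lid back from its inner side.

Emit:
{"op": "drive_tool", "data": {
  "motion": [
    [[0, 0, 50], [0, 0, 0]],
    [[0, 0, 50], [0, 0, 0]],
    [[0, 0, 47], [0, 0, 0]],
    [[-20, 0, 0], [0, 0, 0]],
    [[-20, 0, 0], [0, 0, 0]]
  ]
}}

```text
time_s: 11.6
position: [0.5272, 0.1387, 0.1937]
tcp_rot: [[-0.993, -0.116, -0.006], [-0.116, 0.993, -0.0], [0.006, 0.0, -1.0]]
force: [1.3, 0.0, 0.4]
opening: 0.007
grasp_force: 0.0
```

Emit:
{"op": "drive_tool", "data": {
  "motion": [
    [[-20, 0, 0], [0, 0, 0]],
    [[-15, 0, 0], [0, 0, 0]],
    [[-13, 0, 0], [0, 0, 0]],
    [[-13, 0, 0], [0, 0, 0]],
    [[-13, 0, 0], [0, 0, 0]]
  ]
}}

```text
time_s: 12.1
position: [0.6018, 0.1475, 0.1959]
tcp_rot: [[-0.993, -0.117, -0.002], [-0.117, 0.993, -0.0], [0.002, 0.0, -1.0]]
force: [-1.8, -0.3, 1.8]
opening: 0.003
grasp_force: 1.2
```

Emit:
{"op": "drive_tool", "data": {
  "motion": [
    [[-13, 0, 0], [0, 0, 0]],
    [[-13, 0, 0], [0, 0, 0]],
    [[-13, 0, 0], [0, 0, 0]],
    [[-13, 0, 0], [0, 0, 0]],
    [[-8, 0, 0], [0, 0, 0]]
  ]
}}

```text
time_s: 12.6
position: [0.6613, 0.1545, 0.1949]
tcp_rot: [[-0.993, -0.117, -0.004], [-0.117, 0.993, -0.0], [0.004, 0.0, -1.0]]
force: [-2.2, -0.8, -1.1]
opening: 0.006
grasp_force: 1.0
```

Emit:
{"op": "drive_tool", "data": {
  "motion": [
    [[0, 0, 0], [0, 0, 0]],
    [[0, 0, 0], [0, 0, 0]]
  ]
}}

```text
time_s: 12.8
position: [0.6622, 0.1545, 0.196]
tcp_rot: [[-0.993, -0.118, 0.001], [-0.118, 0.993, 0.0], [-0.001, -0.0, -1.0]]
force: [-0.7, -0.1, 1.0]
opening: 0.006
grasp_force: 0.0
```

Emit:
{"op": "drive_tool", "data": {
  "motion": [
    [[50, 0, 0], [0, 0, 0]],
    [[50, 0, -20], [0, 0, 0]],
    [[40, 0, -25], [0, 0, 0]],
    [[0, 0, 0], [0, 0, 0]],
    [[0, 0, 0], [0, 0, 0]]
  ],
  "gripper": 0.6
}}

```text
time_s: 13.3
position: [0.527, 0.1385, 0.2411]
tcp_rot: [[-0.993, -0.118, 0.005], [-0.118, 0.993, 0.0], [-0.005, -0.0, -1.0]]
force: [-0.9, -0.9, -0.0]
opening: 0.372
grasp_force: 0.0
```

Run:
```python
from h import *
s=read_state();print(s['position'],np.round(s['tcp_rot'],3).tolist())
a=capture('scene')[165:285,250:370];b=capture('wrist')
C=cam('wrist',s);e=np.array([.993,.118])
h=np.array([.551,.1415])-.0535*e;w=proj(C,[*h,.056]);print('hub pred',w)
cr=b[int(w[1])-50:int(w[1])+60,200:310]
cv2.imwrite('pics/l4.png',np.hstack([cv2.resize(a,(384,384)),cv2.resize(cr,(400,400),interpolation=cv2.INTER_CUBIC)[:384]])[:,:,::-1]);print('row0',int(w[1])-50)
np.savez('l4',pos=s['position'],rot=s['tcp_rot'])
```

```text
[0.52695566 0.13851368 0.24113896] [[-0.993, -0.118, 0.005], [-0.118, 0.993, 0.0], [-0.005, -0.0, -1.0]]
hub pred [252.54856904 147.49231028]
row0 97
```

View pics/l4.png

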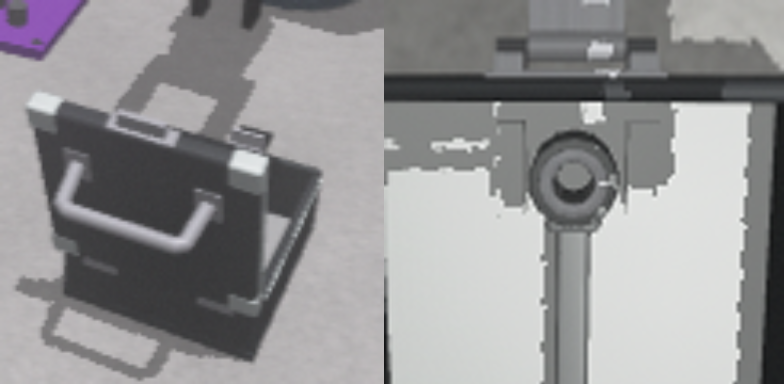

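The lid is past upright. The hub's top centre is at about (574,177) in the crop, which is (252,145.5) in the image, within about 2 mm of the prediction. The arm runs straight down the picture at 571. Descend onto the balance point.

Emit:
{"op": "drive_tool", "data": {
  "motion": [
    [[-2, 0, 50], [0, 0, 0]],
    [[0, 0, 50], [0, 0, 0]],
    [[0, 0, 45], [0, 0, 0]],
    [[0, 0, 35], [0, 0, 0]],
    [[0, 0, 0], [0, 0, 0]]
  ]
}}

```text
time_s: 13.9
position: [0.5255, 0.1382, 0.0539]
tcp_rot: [[-0.993, -0.117, -0.011], [-0.117, 0.993, -0.001], [0.011, 0.001, -1.0]]
force: [-1.0, 0.1, -0.2]
opening: 0.6
grasp_force: 0.0
```

Emit:
{"op": "drive_tool", "data": {
  "motion": [
    [[0, 0, 20], [0, 0, 0]],
    [[0, 0, 12], [0, 0, 0]],
    [[0, 0, 9], [0, 0, 0]],
    [[0, 0, 0], [0, 0, 0]],
    [[0, 0, 0], [0, 0, 0]]
  ]
}}

```text
time_s: 14.4
position: [0.529, 0.1387, 0.0192]
tcp_rot: [[-0.993, -0.118, 0.001], [-0.118, 0.993, 0.0], [-0.001, -0.0, -1.0]]
force: [-0.4, -0.3, -0.1]
opening: 0.601
grasp_force: 0.0
```

Run:
```python
from h import *
s=read_state();d=np.array(s['position'])[:2]-[.551,.1415];print(s['position'],'case',d@[.993,.118],d@[-.118,.993],s['force'],s['opening'])
```

```text
[0.52897693 0.13870236 0.01920777] case -0.02219902704469363 -0.00017933389460366006 [-0.44140866 -0.33890416 -0.10470204] 0.6010375116959397
```

Emit:
{"op": "drive_tool", "data": {
  "motion": [
    [[0, 0, 0], [0, 0, 0]],
    [[0, 0, 0], [0, 0, 0]],
    [[0, 0, 0], [0, 0, 0]],
    [[0, 0, 0], [0, 0, 0]],
    [[0, 0, 0], [0, 0, 0]]
  ],
  "gripper": 0
}}

```text
time_s: 14.9
position: [0.529, 0.1387, 0.0188]
tcp_rot: [[-0.993, -0.118, 0.001], [-0.118, 0.993, 0.0], [-0.001, -0.0, -1.0]]
force: [2.2, 0.4, -0.2]
opening: 0.232
grasp_force: 0.6
```

Emit:
{"op": "drive_tool", "data": {
  "motion": [
    [[0, 0, 0], [0, 0, 0]],
    [[0, 0, 0], [0, 0, 0]],
    [[0, 0, 0], [0, 0, 0]],
    [[0, 0, 0], [0, 0, 0]],
    [[0, 0, 0], [0, 0, 0]]
  ]
}}

```text
time_s: 15.4
position: [0.5291, 0.1385, 0.0188]
tcp_rot: [[-0.993, -0.118, 0.001], [-0.118, 0.993, -0.0], [-0.001, -0.0, -1.0]]
force: [1.6, -2.4, 2.2]
opening: 0.131
grasp_force: 30.2
```

Run:
```python
from h import *
s=read_state();print(s['opening'],s['grasp_force'],np.round(s['force'],2),np.round(s['moment'],3))
```

```text
0.13131737022057752 30.19684434402734 [ 1.55 -2.4   2.19] [-0.155 -0.416  0.044]
```

Emit:
{"op": "drive_tool", "data": {
  "motion": [
    [[0, 0, -5], [0, 0, 0]],
    [[0, 0, -10], [0, 0, 0]],
    [[0, 0, -15], [0, 0, 0]],
    [[0, 0, 0], [0, 0, 0]],
    [[0, 0, 0], [0, 0, 0]]
  ]
}}

```text
time_s: 15.9
position: [0.5277, 0.1388, 0.0487]
tcp_rot: [[-0.993, -0.118, -0.001], [-0.118, 0.993, 0.0], [0.001, 0.0, -1.0]]
force: [-0.1, -0.4, -4.0]
opening: 0.131
grasp_force: 30.0
```

Run:
```python
from h import *
s=read_state();print(s['position'],s['opening'],s['grasp_force'],np.round(s['force'],2),np.round(s['moment'],3))
```

```text
[0.52765483 0.13875141 0.04866057] 0.1314071982208285 29.997315360233188 [-0.05 -0.45 -4.04] [0.072 0.015 0.019]
```

The lever is held with about 4 N load, 30 N grip and negligible moment. Lift it and carry it towards the fixture, with a look on the way.

Emit:
{"op": "drive_tool", "data": {
  "motion": [
    [[0, 0, -25], [0, 0, 0]],
    [[0, 0, -40], [0, 0, 0]],
    [[0, 0, -40], [0, 0, 0]],
    [[0, 0, -40], [0, 0, 0]],
    [[0, 0, -40], [0, 0, 0]]
  ]
}}

```text
time_s: 16.4
position: [0.5268, 0.1386, 0.2339]
tcp_rot: [[-0.993, -0.118, -0.004], [-0.118, 0.993, -0.0], [0.004, 0.0, -1.0]]
force: [2.1, -0.0, -3.9]
opening: 0.135
grasp_force: 30.0
```

Emit:
{"op": "drive_tool", "data": {
  "motion": [
    [[0, 0, -40], [0, 0, 0]],
    [[0, 0, -25], [0, 0, 0]],
    [[10, -20, 0], [0, 0, 0]],
    [[12, -30, 0], [0, 0, 0]],
    [[12, -30, 0], [0, 0, 0]]
  ]
}}

```text
time_s: 16.9
position: [0.5023, 0.0549, 0.2975]
tcp_rot: [[-0.993, -0.12, -0.003], [-0.12, 0.993, 0.0], [0.003, 0.001, -1.0]]
force: [-0.7, -0.4, -4.8]
opening: 0.135
grasp_force: 30.0
```

Emit:
{"op": "drive_tool", "data": {
  "motion": [
    [[10, -25, 0], [0, 0, 0]],
    [[0, -10, 0], [0, 0, 0]],
    [[0, 0, 0], [0, 0, 0]],
    [[0, 0, 0], [0, 0, 0]],
    [[0, 0, 0], [0, 0, 0]]
  ]
}}

```text
time_s: 17.4
position: [0.4983, 0.0203, 0.2982]
tcp_rot: [[-0.993, -0.119, -0.001], [-0.119, 0.993, 0.001], [0.001, 0.001, -1.0]]
force: [-1.4, -0.3, -3.8]
opening: 0.135
grasp_force: 30.0
```

Run:
```python
from h import *
s=read_state();print(s['position'],np.round(s['tcp_rot'],3).tolist(),np.round(s['moment'],3))
b=save('wrist','f1');C=cam('wrist',s)
for P in([.502,-.186,.055],[.611,-.1734,.04]): print(proj(C,P).round(1))
np.savez('f1',pos=s['position'],rot=s['tcp_rot'])
cv2.imwrite('pics/f1c.png',np.vstack([cv2.resize(b[100:250,40:240],None,fx=4,fy=4,interpolation=cv2.INTER_CUBIC)])[:,:,::-1])
```

```text
[0.49825255 0.02028201 0.29823569] [[-0.993, -0.119, -0.001], [-0.119, 0.993, 0.001], [0.001, 0.001, -1.0]] [ 0.019  0.03  -0.013]
[115.9 149.8]
[128.2 214.9]
```

View pics/f1c.png

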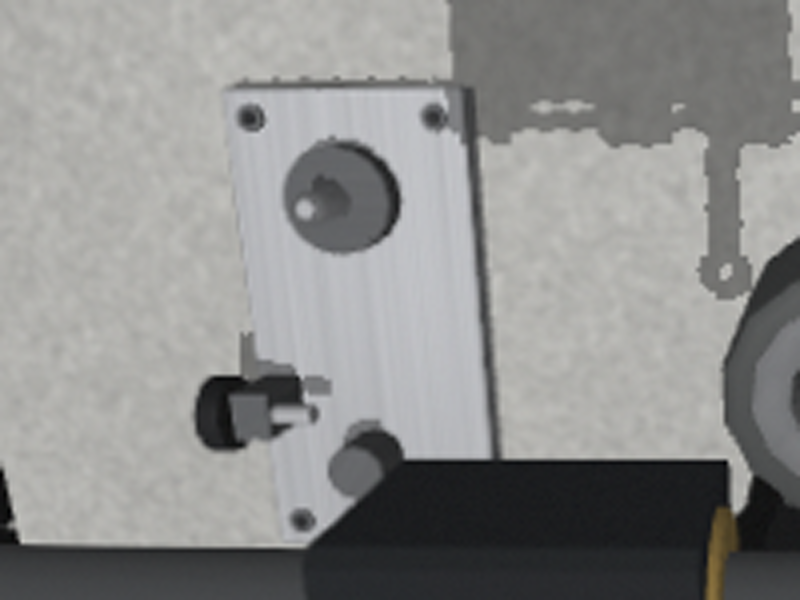

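Run:
```python
from h import *
z=np.load('f1.npz');s=dict(position=z['pos'],tcp_rot=z['rot']);C=cam('wrist',s)
p=onz(C,116.1,151.4,.055);r=onz(C,128.9,217.1,.04);d=r-p
print('pin',p,'rest',r,np.hypot(*d[:2]),np.degrees(np.arctan2(d[1],d[0])))
pc=[onz(C,40+(x+.5)/4-.5,100+(y+.5)/4-.5,.016) for x,y in((226,89),(464,88))]; print('near edge',pc,np.linalg.norm(pc[1]-pc[0]))
b=cv2.imread('pics/f1.png');cv2.imwrite('pics/f1h.png',cv2.resize(b[130:240,180:330],None,fx=5,fy=5,interpolation=cv2.INTER_CUBIC))
e=np.array([.993,.119]);t=z['pos'];q=t[:2]-.033*e;print('bore top pred',(proj(C,[*q,t[2]+.037])-[180,130])*5,'hub tcp z+')
```

```text
pin [ 0.50436428 -0.18571748  0.055     ] rest [ 0.61478665 -0.17228309  0.04      ] 0.11123660985364989 6.93672074140705
near edge [array([ 0.46713671, -0.23786484,  0.016     ]), array([ 0.45630007, -0.1403985 ,  0.016     ])] 0.09806691807299388
bore top pred [362.95915559 325.45216277] hub tcp z+
```

View pics/f1h.png

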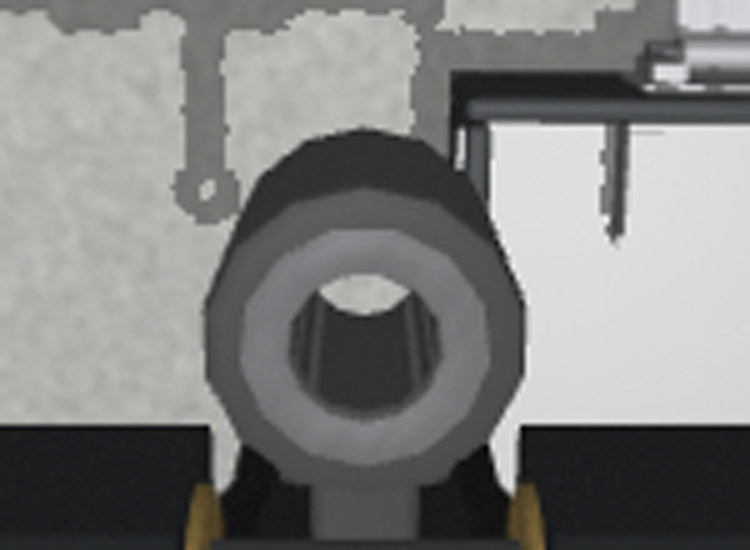

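The pin tip measures (0.504, -0.186) and the rest (0.615, -0.172). They are 111 mm apart (112 given) at 6.9°, which agrees with the top view. The bore centre at (365,346) in the crop puts it 31 mm in front of the TCP. I have now viewed 11 pictures, one over the limit of 10, so I will view no more and check the rest numerically.

Emit:
{"op": "drive_tool", "data": {
  "motion": [
    [[-5, -25, 0], [0, 0, 0]],
    [[-10, -40, 0], [0, 0, 0]],
    [[-10, -40, 0], [0, 0, 0]],
    [[-10, -40, 0], [0, 0, 0]],
    [[-10, -35, 0], [0, 0, 0]]
  ]
}}

```text
time_s: 17.95
position: [0.5651, -0.1551, 0.2984]
tcp_rot: [[-0.993, -0.119, 0.0], [-0.119, 0.993, -0.0], [-0.0, -0.0, -1.0]]
force: [0.2, 0.3, -4.4]
opening: 0.138
grasp_force: 30.0
```

Emit:
{"op": "drive_tool", "data": {
  "motion": [
    [[-6, -25, 15], [0, 0, 0]],
    [[0, 0, 35], [0, 0, 0]],
    [[0, 0, 40], [0, 0, 0]],
    [[0, 0, 35], [0, 0, 0]],
    [[0, 0, 23], [0, 0, 0]]
  ]
}}

```text
time_s: 18.45
position: [0.572, -0.1766, 0.1474]
tcp_rot: [[-0.993, -0.119, -0.004], [-0.119, 0.993, 0.002], [0.004, 0.003, -1.0]]
force: [-0.1, -0.6, -3.9]
opening: 0.131
grasp_force: 30.0
```

Emit:
{"op": "drive_tool", "data": {
  "motion": [
    [[0, 0, 0], [0, 0, 0]],
    [[0, 0, 0], [0, 0, 0]],
    [[0, 0, 0], [0, 0, 0]],
    [[0, 0, 0], [0, 0, 0]]
  ]
}}

```text
time_s: 18.85
position: [0.5745, -0.1787, 0.1525]
tcp_rot: [[-0.993, -0.118, 0.004], [-0.118, 0.993, -0.002], [-0.003, -0.002, -1.0]]
force: [0.0, -0.3, -4.7]
opening: 0.135
grasp_force: 30.0
```

Run:
```python
from h import *
s=read_state();print(s['position'],np.round(s['tcp_rot'],4).tolist(),np.round(s['moment'],3))
b=save('wrist','f2');C=cam('wrist',s);np.savez('f2',pos=s['position'],rot=s['tcp_rot'])
w=proj(C,[.5038,-.1857,.055]);print('pin pred',w)
g=cv2.cvtColor(b,cv2.COLOR_RGB2GRAY);u,v=np.round(w).astype(int)
print(g[v-39:v+40:3,u-39:u+40:3])
```

```text
[ 0.57445488 -0.17871944  0.15251675] [[-0.993, -0.1183, 0.0035], [-0.1183, 0.993, -0.0019], [-0.0033, -0.0023, -1.0]] [0.072 0.015 0.032]
pin pred [254.24287814 113.87163192]
[[199 205 204 134 132 130 134 131 129 132 134 133 130 131 127 137 202 205
  200 210 203 207 208 206 205 203 200]
 [ 90 118 164 131 131 131 134 130 130 133 133 133 131 131 128 137 203 206
  201 209 203 208 208 206 205 127 165]
 [ 55  47  72 131 132 131 133 130 129 133 133 133 131 131 128 206 202 205
  202 209 204 207 207 206 103  85 100]
 [ 52  46  71 130 130 130 134 131 129 133 133 131 131 131 127 206 203 204
  202 209 203 207 207 192 112  75  80]
 [ 76  74  98 131 130 130 134 130 128 132 133 132 130 130 197 206 202 204
  201 209 204 207 207 206 106 109 111]
 [131 132 132 129 132 129 134 129 128 132 133 133 131 131 197 205 202 204
  200 208 203 207 207 206 205 200 203]
 [130 133 133 129 131 130 133 130 129 132 133 116 109  84 110 172 202 205
  199 209 203 206 208 205 205 200 203]
 [131 132 132 129 130 129 133 129 129 119  75  74  73  73 113 112 110 186
  199 207 203 206 207 205 205 199 204]
 [130 133 133 130 13
[... 1427 characters left out ...]
 128 127 126 123 128]
 [127 127 129 124 130 127 129 127 124 129 129 127 127 126 198 203 198 203
  202 204 127 127 129 126 126 122 127]
 [126 127 128 125 130 127 128 125 125 127 127 126 128 126 197 203 198 202
  202 204 127 127 129 127 125 123 125]
 [126 127 128 123 130 127 129 125 125 126 128 126 126 126 197 204 199 203
  203 204 127 127 128 127 125 123 125]
 [126 127 129 123 132 126 128 125 125 126 128 125 128 125 197 203 197 203
  201 203 127 127 127 127 125 123 125]
 [126 126 128 124 130 127 128 125 124 127 128 124 126 125 197 201 197 201
  203 201 126 126 128 125 125 124 124]
 [125 126 127 123 131 127 127 124 124 126 127 125 126 124 124 128 124 125
  126 126 127 127 127 126 124 124 123]]
```

Run:
```python
from h import *
z=np.load('f2.npz');s=dict(position=z['pos'],tcp_rot=z['rot']);C=cam('wrist',s)
g=cv2.imread('pics/f2.png',0)
H=[]
for lo,hi in((195,240),(275,320)):
    w=g[75:105,lo:hi];m=(w<95).astype(np.uint8)
    n,l,st,ce=cv2.connectedComponentsWithStats(m);i=1+np.argmax(st[1:,4]);c=st[i,:2]+(st[i,2:4]-1)/2+[lo,75];print(st[i],c);H.append(onz(C,*c,.016))
d=H[1]-H[0];print(H,np.hypot(*d[:2]),'yaw',np.degrees(np.arctan2(-d[0],d[1])))
m=((g[105:128,240:268]>90)).astype(np.uint8);n,l,st,ce=cv2.connectedComponentsWithStats(m);print([(a.tolist(),(c+[240,105]).round(1)) for a,c in zip(st,ce)])
print('pin',onz(C,254,114.8,.055))
# bore ring of held lever: bright-ish ellipse
w=g[150:235,200:310];print(w[::4,::4])
```

```text
[18  3 10 11 88] [217.5  83. ]
[14  6  5  6 27] [291.   83.5]
[array([ 0.47723928, -0.22712176,  0.016     ]), array([ 0.46866349, -0.15137345,  0.016     ])] 0.07623222004269299 yaw 6.459197409962865
[([0, 0, 28, 23, 471], array([251.2, 116.1])), ([16, 0, 12, 7, 58], array([262.5, 107.3])), ([10, 6, 8, 9, 53], array([253.7, 115.2])), ([18, 16, 10, 7, 62], array([262.4, 124.2]))]
pin [ 0.50465545 -0.18582236  0.055     ]
[[115 113 104 125 124 128 123 125 126 124 122 127 124 124 188 200 200 197
  201 128 126 125 124 128 123 189 175 177]
 [111 113  96 123 123 127 123 126 127 124 122 127 125 123 119 127 125 122
  126 127 126 125 122 127 123 185 177 175]
 [114 116 103 124 122 126 122 126 126 124  84  48  48  47  48  48  48 130
  126 126 126 125 123 125 123 180 172 184]
 [112 117  98 124 120 127 123 125 126  49  48  48  49  48  49  48  49  48
  127 125 126 125 122 124 122 181 180 180]
 [112 116 115 123 121 127 122 125  47  49  49  48  48  54  50  48  48  48
   48 124 126 124 122 122 123 182 181 176]
 [116 109 119 129 188 197 122 125  48  49  73  89  92  93  91  88  86  53
   48 118 203 13
[... 1199 characters left out ...]
 92  63  62 172 174 179 117  78  79 114 120 126 126 101 130 127 121 114
   79  77 193 183 179 188 130 171 165 172]
 [ 28  26  27  28  28  28 117  62  77  79 114 117 117 122 117 117 114  79
   76  71 192  26  27  28  28  27  27  27]
 [ 28  28  28  27  28  26 116  20  17  76  78  80  86 107  93  78  77  76
   20  21 192  27  27  27  29  26  28  26]
 [ 27  29  27  27  28  39 135  21  20  29  67  75  75  77  76  74  66  40
   17  21 182  36  27  28  28  27  27  28]
 [ 28  28  26  27  29  77  27  19  18  25  26  76  80  78  79  78  25  25
   24  20  18  70  26  26  29  27  28  27]
 [ 26  27  27  27  26  75  44  20  24  26  23  76  80  80  80  78  27  25
   25  18  21  67  56  28  28  26  27  28]]
```

The pin measures (0.5047, -0.1858) and the fixture yaw about 6.5°. The lever hasn't slipped. Now the final approach.

Emit:
{"op": "drive_tool", "data": {
  "motion": [
    [[10, 0, 0], [0, 0, 0.002]],
    [[15, 1, 0], [0, 0, 0.002]],
    [[10, 0, 5], [0, 0, 0]],
    [[4, 0, 12], [0, 0, 0]],
    [[0, 0, 15], [0, 0, 0]]
  ]
}}

```text
time_s: 19.4
position: [0.5333, -0.1822, 0.119]
tcp_rot: [[-0.994, -0.113, 0.001], [-0.113, 0.994, -0.001], [-0.001, -0.001, -1.0]]
force: [-0.5, -0.2, -4.1]
opening: 0.134
grasp_force: 30.0
```

Emit:
{"op": "drive_tool", "data": {
  "motion": [
    [[0, 0, 14], [0, 0, 0]],
    [[0, 0, 9], [0, 0, 0]],
    [[0, 0, 5], [0, 0, 0]],
    [[0, 0, 0], [0, 0, 0]],
    [[0, 0, 0], [0, 0, 0]]
  ]
}}

```text
time_s: 19.9
position: [0.5345, -0.182, 0.0909]
tcp_rot: [[-0.993, -0.114, 0.001], [-0.114, 0.993, -0.0], [-0.001, -0.0, -1.0]]
force: [0.3, 0.1, -4.2]
opening: 0.135
grasp_force: 30.0
```

Emit:
{"op": "drive_tool", "data": {
  "motion": [
    [[0, 0, 0], [0, 0, 0]],
    [[0, 0, 0], [0, 0, 0]],
    [[0, 0, 0], [0, 0, 0]],
    [[0, 0, 0], [0, 0, 0]],
    [[0, 0, 0], [0, 0, 0]]
  ]
}}

```text
time_s: 20.4
position: [0.5343, -0.1818, 0.0907]
tcp_rot: [[-0.993, -0.114, 0.0], [-0.114, 0.993, -0.0], [-0.0, -0.0, -1.0]]
force: [0.1, 1.1, -3.5]
opening: 0.137
grasp_force: 30.0
```

Run:
```python
from h import *
s=read_state();R=np.array(s['tcp_rot']);p=np.array(s['position']);print(p,R.round(4).tolist(),np.round(s['moment'],3),np.round(s['force'],1),s['grasp_force'])
bore=p+R@[.031,0,-.001];print('bore',bore,'yaw',np.degrees(np.arctan2(-R[1,0],-R[0,0])),'err',bore-[.5047,-.1858,.055])
a=save('scene','e1');C=cam('scene');e=-R[:,0]
# expected lever ends in scene view; check arm's tilt: top edge of the lever visible
for n,P in(('hubtop',bore+[0,0,.036]),('eyetop',bore+.112*e+[0,0,.025+.0]),('pin',[.5047,-.1858,.055]),('rest',[.6159,-.1731,.04])): print(n,proj(C,P).round(1))
g=cv2.cvtColor(a,cv2.COLOR_RGB2GRAY);w=proj(C,bore+.112*e+[0,0,.02]).astype(int);print(w);print(g[w[1]-16:w[1]+18,w[0]-18:w[0]+18:2])
```

```text
[ 0.53429584 -0.18184334  0.09069562] [[-0.9935, -0.114, 0.0002], [-0.114, 0.9935, -0.0001], [-0.0002, -0.0002, -1.0]] [ 0.078  0.017 -0.038] [ 0.1  1.1 -3.5] 29.99736816622317
bore [ 0.50349762 -0.1853766   0.09168866] yaw 6.544834427743826 err [-0.00120238  0.0004234   0.03668866]
hubtop [227.2 167.9]
eyetop [207.7 188.5]
pin [228.3 186.9]
rest [209.6 209.1]
[207 189]
[[ 78  75 103 125 115 184 185 182 185 184 183 183 180 155  59  60  61  59]
 [194  91  72  79 186 186 183 181 184 187 184 184 181 160  61  59  61  63]
 [204 116  72  85 185 183 182 183 184 186 183 184 182 170  60  62  65  60]
 [140  75  68  83 184 183 183 183 185 182 181 180 179 181  63  63  77  66]
 [ 73  68  70 143 185 183 183 181 180 181 181 181 181 182  99  66  90  71]
 [ 72  70 131 186 185 183 183 185 183 184 184 180 181 183  98  96  90  65]
 [ 69 133 186 186 187 185 185 185 179 179 182 181 178 167  94  90  88  65]
 [ 91 185 183 185 185 182 181 180 182 181 185 180 122 121 125  90  78  64]
 [186 185 184 185 184 183 182 184 183 181 168 123 122 126 127 115  75  67]
 [184 184 188 184 185 180 180 185 181 164 125 123 11
[... 1123 characters left out ...]
122 124 127 126 124  80]
 [184 185 187 185 175  76  73  65 104 145 168 120 123 125 150 126 123  89]
 [183 184 185 185 162  75  72  89 114 113 124 130 125 127 127 125 126 115]
 [187 184 183 186 157  72  70 114 113 110 132 185 187 190 189 125 125 125]
 [190 185 187 184 130  69  94 113 114  84 165 186 188 189 170 125 124 125]
 [185 182 186 185 134  70  81 110 111 183 170 187 190 188 169 126 125 125]
 [184 185 185 186 131  70  77  80  84 158 146 148 190 187 126 125 189 149]
 [185 185 182 185 159  69  75  81  77  82 105 135 187 124 124 151 188 185]
 [183 183 181 182 172  81  76  81  81  75 137 157 186 123 125 187 186 185]
 [188 185 184 182 184 174 110  81  80  74 150 187 168 125 148 185 184 189]]
```

Emit:
{"op": "drive_tool", "data": {
  "motion": [
    [[-1, -0.5, 0], [0, 0, 0]],
    [[0, 0, 0], [0, 0, 0]],
    [[0, 0, 0], [0, 0, 0]],
    [[0, 0, 0], [0, 0, 0]],
    [[0, 0, 0], [0, 0, 0]]
  ]
}}

```text
time_s: 20.95
position: [0.5353, -0.1822, 0.0905]
tcp_rot: [[-0.993, -0.114, -0.0], [-0.114, 0.993, 0.0], [0.0, 0.0, -1.0]]
force: [0.1, -0.4, -4.0]
opening: 0.133
grasp_force: 30.0
```

Run:
```python
from h import *
s=read_state();R=np.array(s['tcp_rot']);print(np.array(s['position'])+R@[.031,0,-.001]-[.5047,-.1858,.055],s['grasp_force'],s['time_s'])
print(hand_in())
```

```text
[-2.31596401e-04  6.98169890e-05  3.65417001e-02] 29.997295690700412 20.95
the job is handed in; nothing more can be done
None
```

The job is handed in, no verdict returned: latch down, lid open about 103°, and by my measurements the lever is held level (within about 1.5°) near its balance point, bore within 1 mm of the pin and about 37 mm above it, at 21 s; I viewed 11 pictures, one over the limit of 10.

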